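# Stand the slumped spice jar up and snap its cap on

## Task

The washed, empty spice jar has slumped over against its neighbour in the spice tray. Stand it upright on the tray floor in the gap it slumped in, without disturbing the other jars or the salt shaker, and let go of it; then take its loose snap cap from the worktop and press it onto the neck, straight down through the click until it is fully home. Do not let up after the click: keep pushing the cap down firmly, and finish still holding it down like that.

Things in the scene. Friction and masses are not known exactly. Their poses are not given: they have to be found in the camera images.
- jar: open, empty glass spice jar without cap (120 g): body 44 mm in diameter up to 66 mm, sloping shoulder to 74 mm, neck above it, total height 97 mm. Origin: centre of its underside; z: its axis, towards the mouth. At the start it leans about 40 degrees from upright, lip against the neighbour on the tray's -y side, edge of its foot on the tray floor; upright, its origin is 12 mm above the worktop
- jar_mouth (a point): centre of the open jar's lip, 97 mm along its axis from its underside. Lip 30 mm in diameter (too narrow for a finger), snap bead 35 mm in diameter at 87 to 89 mm, neck below it 31 mm
- cap: white ribbed snap cap (75 g), 46 mm in diameter, 24 mm tall, mouth down on the worktop between robot and tray. Origin: centre of its lower rim; z: up, towards its closed flat top. Skirt 41 mm wide inside, 21 mm deep (3 mm of play all round the jar's bead); any turn about z fits. Set on the neck it first rests with its lower rim about 84 mm above the jar's underside
- cap_top (a point): centre of the cap's flat top, 24 mm above its lower rim. Pushed down from rest on the neck, the cap resists with a force rising to about 10 N over 3 mm, which suddenly drops as its sprung catches snap under the bead (the click); fully home its rim is 76 mm and this point 100 mm above the jar's underside, on a hard stop
- tray: spice tray: pale wooden board 362 mm long (its y axis), 96 mm wide, 12 mm thick, fixed on the worktop, with a steel wire rail round it whose top is 42 mm above the worktop; lane between the long wires 56 mm wide. Origin: centre of its underside; z up. The jars stand in one row on its midline
- gap (a point): middle of the gap, on the tray floor (12 mm above the worktop), where the open jar is to stand; 31 mm along the tray's +y axis from its centre. The gap is 162 mm long (81 mm either way along the tray's y axis), from the neighbour that the open jar leans on (-y) to the lone neighbour at the +y end
- spice_a: full spice jar with a black lid, 46 mm in diameter, 100 mm tall, standing in the tray. Origin: centre of its underside. spice_a, spice_b and spice_c change places: one stands alone at y = +135 mm in the tray's frame, one at y = -73 mm (the open jar leans on it), one at y = -125 mm
- spice_b: full spice jar with an ochre lid, 46 mm in diameter, 98 mm tall, standing in the tray. Origin: centre of its underside
- spice_c: full spice jar with a red lid, 45 mm in diameter, 103 mm tall, standing in the tray. Origin: centre of its underside
- shaker: clear salt shaker with a grey top, 44 mm in diameter, 90 mm tall, standing on the worktop in front of the tray, to the robot's right; not part of the job. Origin: centre of its underside
Mind the look-alikes: they are no part of the job. What is shaped like the shaker but green is not meant. Several things look just like the cap: the one meant starts farthest to the robot's left.

How it is judged:
By the outcome, as a careful person would: the job done as asked, in the order asked, and still so for the second after the job is handed in, while the arm keeps its last pose, push and grip.
It also fails if it takes over 64 s, if anything falls off the work surface, if the arm or the gripper's body presses on something with over 40 N, if the wrist force passes 120 N, or if a joint passes its speed limit or range.

## Robot

A 7-joint arm with a two-finger parallel gripper is mounted at the origin on a cart in front of the work surface, level with it; the furniture and walls round the work are solid. World frame = base frame: x ahead of the robot, y to its left, z up, the work surface at z = 0. Lengths are in mm, angles in rad, forces in N, time in s.
With the tool pointing down it reaches from about 400 to 875 mm from the base axis. Payload 4.4 kg.
Tool frame: the origin (TCP) lies midway between the tips of the shut fingers; the grasp point (between the pads) lies 19 mm behind it; z points along the fingers, y is the line along which they close (so a half turn about z gives the same grasp; the last joint's range is limited). The gripper opens to 85 mm and grips with 20 to 120 N. Pads are 22 mm wide; open, the fingers measure 114 mm over their backs; the gripper's body (76 mm by 85 mm) begins 54 mm behind the grasp point. The pads swing forward as they close: fully open they stand 13 mm farther back than shut.
Start: joints at [1.052, 0.628, 0.038, 1.517, -0.027, 0.996, -0.02], TCP at [284.394, -584.498, 231.313] pointing down, gripper open.
Joint ranges: [-3.06, 3.06], [-0.37, 2.12], [-1.25, 1.32], [0.18, 2.47], [-1.1, 4.24], [0.23, 1.98], [-2.94, 2.94]. Speed limits (rad/s): [2.57, 2.57, 3.14, 3.14, 3.14, 3.14, 3.14].

## Interface

Orientations are given as [roll, pitch, yaw] about the fixed x, y, z axes, in that order (R = Rz(yaw) Ry(pitch) Rx(roll)).
In Python, from cell import ctrl gives the robot as it stands. The module is installed in compiled form; this text tells all that it offers.
- The arm moves only by the tool step_arm, never from a script. Its argument "commands" is one flat list of numbers, 7 for each row, row after row: the shift along the tool's x, y, z in cm, then the turn, a rotation vector about the tool's x, y, z in rad, then the opening, from 0 (shut) to 1 (fully open). A call has 1 to 10 rows; each row is the pose to reach, as a shift and turn from the pose commanded when the call began, along the tool's axes at that moment; what a row does not reach only later rows make up. A row lasts 1/10 s, in which the tool goes at most 50 mm and 8.59 degrees, less where a joint would pass 70% of its speed; a pose out of reach is approached as far as the arm can. A call with a gripper value outside its range is refused whole. The fingers move at their own pace and stop on an object; the grip force is fixed at half the most. Time passes only in rows, so rows that repeat a pose let the fingers close. It gives the time, the measured TCP pose, the force, the opening and the grip force at its end, in the units of the state.
- ctrl.read_state(): the state, without advancing time (a new reading comes with each control period).
- ctrl.get_image(name): name is "side" or "top"; returns a dict with "image" (480x640x3 uint8, red, green, blue), "range_z" (480x640 float32, mm along the optical axis (not along the pixel's ray), 0 where there is no reading), "vfov" (degrees; the focal length in pixels is half the picture's height over the tangent of half this angle, whatever the lens; pixels are square), "cx", "cy" (the principal point, pixels), "world_to_cam" (4x4, takes a point from world to camera coordinates). Camera axes: x right, y down, z forward; pixel columns grow to the right and rows downward; lengths in mm; the calibration is good to about 2 mm. A picture is of the moment at which its call begins.
- ctrl.finish_job(): hands the job in; it is judged then, once.
The state is a dict: "clock": time; "qpos": joint angles; "qd": joint speeds; "tau": joint torques, N m; "eef_pos": TCP position; "tool_rot": TCP orientation; "force": force on the tool from outside, world axes, zero at the start; "torque": the same for the moment, N m; "width": finger opening in mm; "gripper_force": force on a finger pad.
Only numpy, scipy, OpenCV 4.12 (cv2) and the standard library are available. Lean on these libraries where they do the work, as an engineer would, in place of code of your own. Each camera call takes 0.05 s, during which the arm holds its last target. There are 200 camera calls.

## Working session

There is one attempt and no reset: what is moved stays moved. The work goes in short steps, Python scripts to look and compute and a tool call to move; the robot and the scene stay as the last step left them, time stands still between calls to the robot, and variables do not carry over. Pictures are saved under pics/ and viewed, at most 10 in all, crops included, and the job is handed in when it is done.

Besides the shell and the picture viewer there is one more tool, called after "Request:" as name(argument=value, ...), one argument or row to a line, values as JSON. step_arm: Moves the arm, as the interface text tells. Its arguments: {"type":"object","properties":{"commands":{"type":"array"}},"required":["commands"]}

```bash
mkdir -p pics
cat > h.py <<'E'
import numpy as np, cv2
from cell import ctrl
from scipy.spatial.transform import Rotation as R
def snap(n,tag):
    d=ctrl.get_image(n); np.savez('pics/'+tag,**d); cv2.imwrite(f'pics/{tag}.png',d['image'][:,:,::-1]); return d
def load(tag): return np.load(f'pics/{tag}.npz')
def cloud(d):
    f=240/np.tan(np.radians(float(d['vfov']))/2); z=d['range_z'].astype(float)
    v,u=np.mgrid[0:480,0:640]
    p=np.stack([(u-d['cx'])*z/f,(v-d['cy'])*z/f,z,np.ones_like(z)],-1)@np.linalg.inv(d['world_to_cam']).T
    p=p[...,:3]; p[z<=0]=np.nan; return p
def proj(d,P):
    f=240/np.tan(np.radians(float(d['vfov']))/2); q=d['world_to_cam']@np.r_[P,1]
    return q[0]/q[2]*f+d['cx'],q[1]/q[2]*f+d['cy']
def rel(P,Rt):  # target TCP pos & rotation -> shift cm, rotvec in the tool axes
    s=ctrl.read_state(); R0=R.from_euler('xyz',s['tool_rot'])
    return np.round(R0.inv().apply(np.array(P)-s['eef_pos'])/10,2), np.round((R0.inv()*Rt).as_rotvec(),3)
E
python3 - <<'E'
from h import *
for n in('top','side'):
    d=snap(n,n+'0'); print(n,d['vfov'],d['cx'],d['cy'],np.linalg.inv(d['world_to_cam'])[:3].round(2).tolist())
s=ctrl.read_state(); print(s)
E
```

```text
top 51.433352664942674 314.8761324203335 235.06084421607648 [[0.0, -1.0, 0.09, 423.47], [-1.0, -0.0, 0.01, -26.83], [-0.01, -0.09, -1.0, 1162.71]]
side 49.914090173504086 327.23051305267137 236.8170779980624 [[-0.95, -0.14, 0.29, 170.95], [-0.33, 0.46, -0.83, 876.22], [-0.02, -0.88, -0.48, 631.95]]
{'clock': 0.1, 'qpos': array([ 1.05217892,  0.62927517,  0.03843686,  1.51826616, -0.0269844 ,
        0.99632505, -0.01997761]), 'qd': array([-0.0005    , -0.00218261, -0.00015647, -0.00301643, -0.00017134,
        0.00045947, -0.00034423]), 'tau': array([ 3.31148214e-03, -5.64537942e+01,  1.23062510e+00, -1.93975031e+01,
        1.13335319e-02,  5.39058834e-03,  2.30473023e-05]), 'eef_pos': array([ 284.15318763, -583.96552059,  230.46755198]), 'tool_rot': array([-3.13983692e+00,  2.75361045e-05,  4.52854734e-01]), 'force': array([-0.02108018,  0.33557802,  0.03581083]), 'torque': array([ 0.00628852,  0.01089785, -0.00367208]), 'gripper_force': 0.0, 'width': 85.40202948348359}
```

View pics/top0.png

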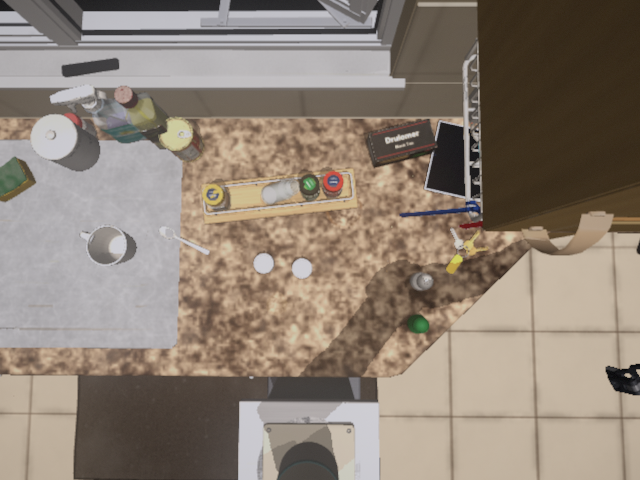

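View pics/side0.png

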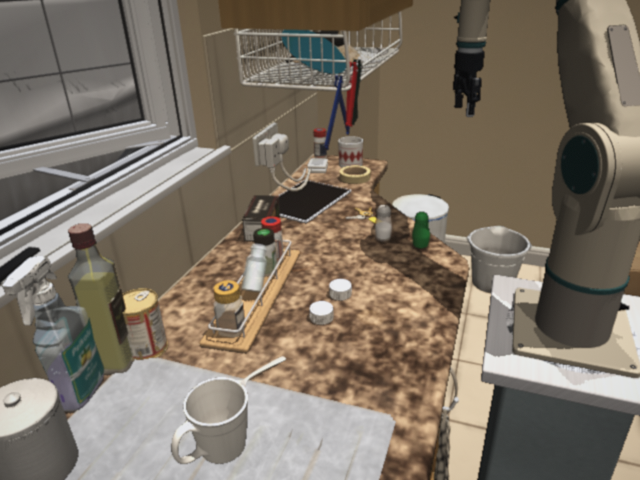

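Top view: ochre jar (213,195), leaning jar (265–298,190), black-lid jar (310,184), red (333,181), and tray (202–357, 170–220). The caps are at (263,263) and (302,268). The robot's left is image left, so the one at (263,263) is meant. The grey shaker is at (422,281) and the green look-alike at (418,324). I'll check with an enlarged crop and measure.

Run:
```python
from h import *
d=load('top0'); C=cloud(d)
cv2.imwrite('pics/crop1.png',cv2.resize(d['image'][160:290,190:370,::-1],None,fx=4.4,fy=4.4,interpolation=cv2.INTER_CUBIC))
def blob(u,v,r,zl,zh):
    c=C[v-r:v+r+1,u-r:u+r+1].reshape(-1,3); c=c[(c[:,2]>zl)&(c[:,2]<zh)]
    return ((c.min(0)+c.max(0))/2).round(1),c.mean(0).round(1),(c.max(0)-c.min(0)).round(1),len(c)
for n,u,v,r,zl,zh in [('capL',263,263,16,16,40),('capR',302,268,16,16,40),('ochre',213,195,16,90,110),('black',310,184,12,90,115),('red',333,181,14,90,115),('shaker',422,281,14,70,110)]: print(n,*blob(u,v,r,zl,zh))
print('board')
for u,v in [(205,205),(204,219),(355,210),(230,215),(340,208),(265,215),(238,190),(245,190)]: print(u,v,C[v,u].round(1))
print('jar pts')
for v in (184,188,192,196):
  print(v,[C[v,u].round(0).tolist() for u in range(258,304,5)])
```

```text
capL [460.3 104.4  24.7] [460.4 103.8  24.7] [43.6 46.3 15.5] 319
capR [449.1  16.9  24.4] [449.1  16.3  24.8] [43.4 45.8 15.7] 320
ochre [603.7 204.7 100.3] [601.4 202.  105.9] [43.9 45.4 19.4] 194
black [6.273e+02 1.000e-01 1.025e+02] [625.1  -1.1 110.8] [43.2 43.8 24.9] 300
red [632.3 -53.1 102.8] [629.4 -52.2 111.8] [42.9 41.4 24.4] 175
shaker [ 420.6 -252.1   81.6] [ 420.7 -250.8   85. ] [32.4 33.8 22.1] 210
board
205 205 [596.5 242.4  12.8]
204 219 [563.7 244.2  11.8]
355 210 [ 586.6 -108.1    5.1]
230 215 [574.  184.8   5.6]
340 208 [589.6 -72.5  16.6]
265 215 [573.3 101.9  12.4]
238 190 [631.5 165.3  15.9]
245 190 [631.8 149.2  14.4]
jar pts
184 [[646.0, 119.0, 13.0], [647.0, 108.0, 12.0], [647.0, 96.0, 11.0], [636.0, 79.0, 67.0], [631.0, 66.0, 91.0], [631.0, 55.0, 93.0], [629.0, 43.0, 104.0], [633.0, 33.0, 84.0], [632.0, 22.0, 90.0], [627.0, 10.0, 115.0]]
188 [[637.0, 119.0, 13.0], [631.0, 104.0, 42.0], [628.0, 91.0, 60.0], [625.0, 78.0, 78.0], [623.0, 66.0, 90.0], [622.0, 54.0, 93.0], [620.0, 43.0, 107.0], [625.0, 34.0, 76.0], [623.0, 22.0, 89.0], [618.0, 10.0, 114.0]]
192 [[628.0, 119.0, 11.0], [621.0, 103.0, 50.0], [618.0, 90.0, 65.0], [615.0, 77.0, 80.0], [614.0, 65.0, 90.0], [614.0, 55.0, 90.0], [612.0, 43.0, 102.0], [612.0, 32.0, 103.0], [628.0, 25.0, 13.0], [609.0, 10.0, 116.0]]
196 [[618.0, 119.0, 12.0], [612.0, 103.0, 51.0], [609.0, 90.0, 64.0], [609.0, 79.0, 66.0], [606.0, 66.0, 82.0], [606.0, 55.0, 84.0], [607.0, 44.0, 81.0], [618.0, 37.0, 13.0], [618.0, 25.0, 16.0], [609.0, 12.0, 64.0]]
```

View pics/crop1.png

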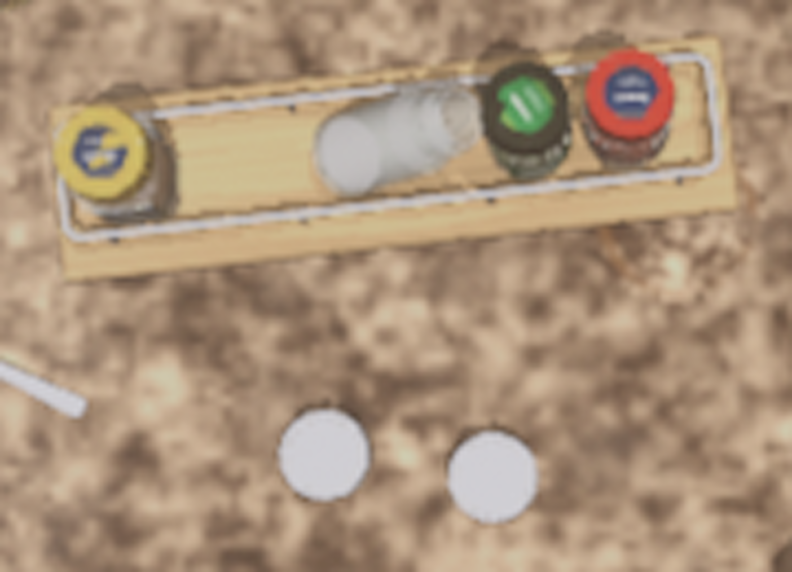

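Confirmed: there are only two caps, and the left one (crop (325,455), world ≈ (460,104), top z≈24) is the one meant. The tray's y axis is turned about 0.109 rad. The lid positions agree with the 260 mm spacing, and the jar cloud matches a 40° lean onto the black-lid jar.

I'll grasp the jar across the lane with the tool tilted 9° towards the black-lid side. After righting the jar, the tool then leans only about 31°.

```bash
cat >> h.py <<'E'
X=np.array([np.cos(.109),np.sin(.109),0]); Y=np.array([-X[1],X[0],0]); Z=np.array([0,0,1.])
GAP=np.array([614.7,102.4,12.])
def rot(deg): return R.from_rotvec(np.radians(deg)*X)*R.from_euler('xyz',[np.pi,0,np.pi/2+.109])
def tcp(axispt,deg,beyond=15): return np.array(axispt)+beyond*rot(deg).apply([0,0,1]), rot(deg)
E
python3 - <<'E'
from h import *
print(rel([420,-150,250],rot(0)))
E
```

```text
(array([ 31.2 , -33.08,  -1.9 ]), array([-2.000e-03, -1.000e-03, -1.227e+00]))
```

Request:
step_arm(
  commands=[31.2, -33, -2, 0, 0, -1.227, 1, 31.2, -33, -2, 0, 0, -1.227, 1, 31.2, -33, -2, 0, 0, -1.227, 1, 31.2, -33, -2, 0, 0, -1.227, 1, 31.2, -33, -2, 0, 0, -1.227, 1, 31.2, -33, -2, 0, 0, -1.227, 1, 31.2, -33, -2, 0, 0, -1.227, 1, 31.2, -33, -2, 0, 0, -1.227, 1, 31.2, -33, -2, 0, 0, -1.227, 1, 31.2, -33, -2, 0, 0, -1.227, 1],
)

```text
clock: 1.1
eef_pos: [422.5, -144.7, 251.9]
tool_rot: [3.139, -0.003, 1.691]
force: [0.1, -0.4, 0.2]
width: 85.1
gripper_force: 0.0
```

Run:
```python
from h import *
P,r=tcp([619.3,60.1,68.2],9); P=P-100*r.apply([0,0,1])
print(P,rel(P,r)); print(ctrl.read_state()['eef_pos'])
```

```text
[620.74649704  46.88198271 152.15350895] (array([16.62, 21.94, 10.07]), array([0.002, 0.154, 0.011]))
[ 422.53871735 -144.66341862  251.85850684]
```

Request:
step_arm(
  commands=[16.6, 21.9, 4, 0, 0.157, 0, 1, 16.6, 21.9, 4, 0, 0.157, 0, 1, 16.6, 21.9, 4, 0, 0.157, 0, 1, 16.6, 21.9, 4, 0, 0.157, 0, 1, 16.6, 21.9, 4, 0, 0.157, 0, 1, 16.6, 21.9, 4, 0, 0.157, 0, 1, 16.6, 21.9, 10, 0, 0.157, 0, 1, 16.6, 21.9, 10, 0, 0.157, 0, 1, 16.6, 21.9, 10, 0, 0.157, 0, 1, 16.6, 21.9, 10, 0, 0.157, 0, 1],
)

```text
clock: 2.1
eef_pos: [620.7, 36.5, 152.3]
tool_rot: [3.141, -0.157, 1.678]
force: [0.7, -0.3, 0.5]
width: 85.5
gripper_force: 0.0
```

Run:
```python
from h import *
P,r=tcp([619.3,60.1,68.2],9)
print(P,rel(P,r)); print(ctrl.read_state()['eef_pos'])
d=snap('side','side1'); cv2.imwrite('pics/crop2.png',cv2.resize(d['image'][130:360,180:380,::-1],None,fx=2.6,fy=2.6,interpolation=cv2.INTER_CUBIC))
```

```text
[619.04473582  62.43259129  53.38467489] (array([ 1.02,  0.11, 10.18]), array([ 0.001,  0.   , -0.002]))
[620.68674127  36.542913   152.33872525]
```

View pics/crop2.png

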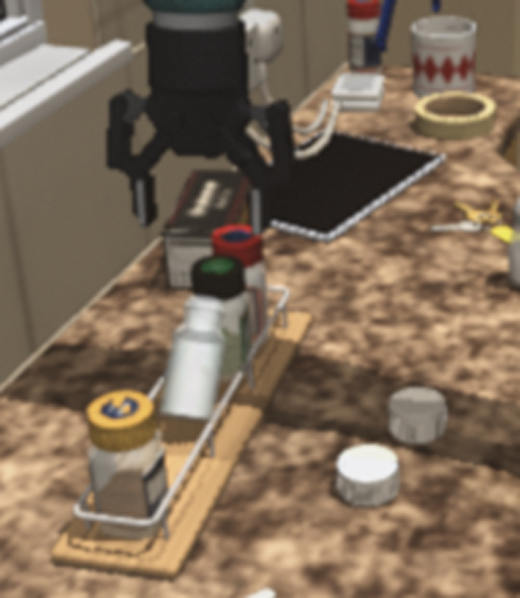

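The side view shows the open fingers at crop (145,195) and (260,215), above the leaning jar at (195,360). The lean is as assumed. I'll correct the 10 mm along the tray first, then descend.

Request:
step_arm(
  commands=[0.7, 0.1, 0, 0, 0, 0, 1, 0.7, 0.1, 0, 0, 0, 0, 1, 0.7, 0.1, 3, 0, 0, 0, 1, 0.7, 0.1, 5, 0, 0, 0, 1, 0.7, 0.1, 5, 0, 0, 0, 1, 0.7, 0.1, 5, 0, 0, 0, 1],
)

```text
clock: 2.75
eef_pos: [620.0, 52.5, 103.8]
tool_rot: [3.141, -0.157, 1.68]
force: [1.3, 0.1, -0.3]
width: 85.0
gripper_force: 0.0
```

Run:
```python
from h import *
P,r=tcp([619.3,60.1,68.2],9)
print(P,rel(P,r)); print(ctrl.read_state()['eef_pos'])
```

```text
[619.04473582  62.43259129  53.38467489] (array([0.2 , 0.01, 5.14]), array([0.001, 0.   , 0.   ]))
[620.02245576  52.49076    103.79525896]
```

Request:
step_arm(
  commands=[0.2, 0, 2.5, 0, 0, 0, 1, 0.2, 0, 4, 0, 0, 0, 1, 0.2, 0, 5, 0, 0, 0, 1, 0.2, 0, 5, 0, 0, 0, 1, 0.2, 0, 5, 0, 0, 0, 1],
)

```text
clock: 3.25
eef_pos: [619.0, 62.0, 54.4]
tool_rot: [3.141, -0.157, 1.68]
force: [0.5, 0.4, 0.5]
width: 85.7
gripper_force: 0.0
```

Well placed and no contact. Closing.

Request:
step_arm(
  commands=[0, 0, 0.1, 0, 0, 0, 0.3, 0, 0, 0.1, 0, 0, 0, 0.3, 0, 0, 0.1, 0, 0, 0, 0.3, 0, 0, 0.1, 0, 0, 0, 0.3, 0, 0, 0.1, 0, 0, 0, 0.3, 0, 0, 0.1, 0, 0, 0, 0.3, 0, 0, 0.1, 0, 0, 0, 0.3, 0, 0, 0.1, 0, 0, 0, 0.3, 0, 0, 0.1, 0, 0, 0, 0.3, 0, 0, 0.1, 0, 0, 0, 0.3],
)

```text
clock: 4.25
eef_pos: [619.4, 62.1, 53.6]
tool_rot: [3.14, -0.157, 1.68]
force: [0.5, -1.1, 5.8]
width: 42.5
gripper_force: 60.5
```

Request:
step_arm(
  commands=[0.6, 0, -0.5, 0, 0, 0, 0.3, 1.5, 0, -2, 0, 0, 0, 0.3, 2.5, 0, -4, 0, 0, 0, 0.3, 3.5, 0, -6, 0, 0, 0, 0.3, 3.5, 0, -6, 0, 0, 0, 0.3],
)

```text
clock: 4.75
eef_pos: [617.3, 90.4, 121.4]
tool_rot: [3.136, -0.159, 1.683]
force: [0.9, 0.2, -1.7]
width: 42.4
gripper_force: 60.8
```

Run:
```python
from h import *
print(ctrl.read_state()['eef_pos'])
for h in (45,2):
    P,r=tcp(GAP+[0,0,55+h],-31); print(P,rel(P,r))
```

```text
[617.3012931   90.39038103 121.43599539]
[615.54042077  94.72027721  99.14249049] (array([ 0.09, -0.14,  2.27]), array([ 0.006, -0.7  ,  0.002]))
[615.54042077  94.72027721  56.14249049] (array([-0.59, -0.16,  6.52]), array([ 0.006, -0.7  ,  0.002]))
```

Request:
step_arm(
  commands=[0.1, -0.1, 1, 0, -0.15, 0, 0.3, 0.1, -0.1, 1, 0, -0.28, 0, 0.3, 0.1, -0.1, 1, 0, -0.42, 0, 0.3, 0.1, -0.1, 1, 0, -0.56, 0, 0.3, 0.1, -0.1, 1.5, 0, -0.7, 0, 0.3, 0.1, -0.1, 2.2, 0, -0.7, 0, 0.3, 0.1, -0.1, 2.2, 0, -0.7, 0, 0.3, 0.1, -0.1, 2.2, 0, -0.7, 0, 0.3],
)

```text
clock: 5.55
eef_pos: [614.2, 89.5, 96.2]
tool_rot: [-3.141, 0.543, 1.678]
force: [1.0, -1.1, -1.9]
width: 42.3
gripper_force: 60.9
```

Run:
```python
from h import *
P,r=tcp(GAP+[0,0,57],-31); print(ctrl.read_state()['eef_pos'],rel(P,r))
d=snap('side','side2'); cv2.imwrite('pics/crop3.png',cv2.resize(d['image'][150:360,180:330,::-1],None,fx=2.8,fy=2.8,interpolation=cv2.INTER_CUBIC))
t=snap('top','top2')
```

```text
[614.17663275  89.45880324  96.23254228] (array([2.51, 0.19, 3.17]), array([-0.002,  0.002, -0.002]))
```

View pics/crop3.png

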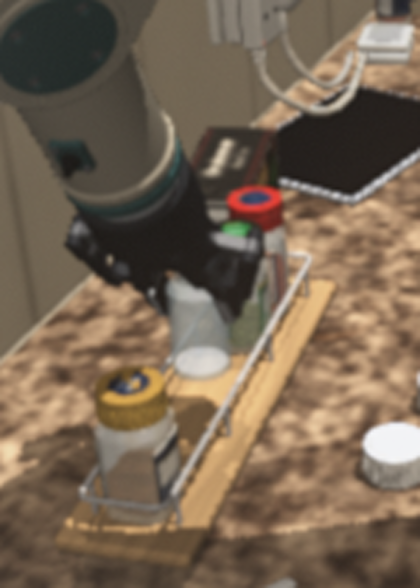

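The jar hangs nearly upright at crop (200,330). I'll measure the remaining tilt from the cloud.

Run:
```python
from h import *
C=cloud(load('side2'))
for v in range(252,288,3): print(v,C[v,250].round(0),C[v,254].round(0))
P0=ctrl.read_state()['eef_pos']
m=(np.abs((C-GAP)@X)<6)&(C[...,2]>45)&(C[...,2]<110)&(np.abs((C-GAP)@Y)<50)
m[:245]=0; m[:, :240]=0; m[:,266:]=0
q=C[m]; A=np.polyfit(q[:,2],(q-GAP)@Y,1); print(len(q),A,np.degrees(np.arctan(A[0])))
```

```text
252 [588. 139. 147.] [582. 134. 146.]
255 [603. 114. 124.] [597. 109. 122.]
258 [603. 115. 117.] [597. 110. 116.]
261 [604. 116. 111.] [597. 111. 110.]
264 [604. 117. 105.] [598. 111. 103.]
267 [605. 116.  97.] [600. 110.  94.]
270 [606. 116.  90.] [599. 112.  89.]
273 [606. 116.  83.] [599. 113.  82.]
276 [607. 116.  76.] [599. 115.  77.]
279 [606. 120.  72.] [599. 115.  70.]
282 [608. 117.  62.] [600. 114.  62.]
285 [608. 119.  56.] [602. 114.  54.]
132 [-0.04707718 19.71659471] -2.695333617494569
```

Request:
step_arm(
  commands=[0.6, 0.1, 0.8, 0, -0.02, 0, 0.3, 1.3, 0.15, 1.8, 0, -0.04, 0, 0.3, 1.9, 0.15, 2.7, 0, -0.04, 0, 0.3, 2.1, 0.15, 3.0, 0, -0.04, 0, 0.3, 2.1, 0.15, 3.0, 0, -0.04, 0, 0.3, 2.1, 0.15, 3.0, 0, -0.04, 0, 0.3],
)

```text
clock: 6.25
eef_pos: [615.7, 93.9, 59.7]
tool_rot: [3.142, 0.583, 1.68]
force: [0.6, -0.2, -0.9]
width: 42.0
gripper_force: 60.9
```

Run:
```python
from h import *
P,r=tcp(GAP+[0,0,55],-33); print(ctrl.read_state()['eef_pos'],rel(P,r))
C=cloud(snap('side','side3'))
m=(np.abs((C-GAP)@X)<8)&(C[...,2]>18)&(C[...,2]<62)&(np.abs((C-GAP-22*Y)@Y)<12)
q=C[m]; A=np.polyfit(q[:,2],(q-GAP)@Y,1); print(len(q),A,np.degrees(np.arctan(A[0])), q[:,2].min())
```

```text
[615.67507917  93.91350316  59.67323677] (array([ 0.32, -0.  ,  0.42]), array([-0.   ,  0.007, -0.   ]))
134 [-1.67688173e-03  1.90215493e+01] -0.09607815578390481 18.170787264401383
```

The jar is upright to 0.1°. Lowering the last ~5 mm gently.

Request:
step_arm(
  commands=[0.11, 0, 0.17, 0, 0, 0, 0.3, 0.2, 0, 0.3, 0, 0, 0, 0.3, 0.25, 0, 0.38, 0, 0, 0, 0.3, 0.25, 0, 0.38, 0, 0, 0, 0.3, 0.25, 0, 0.38, 0, 0, 0, 0.3],
)

```text
clock: 6.8
eef_pos: [615.7, 94.1, 55.6]
tool_rot: [3.141, 0.583, 1.679]
force: [-0.2, -0.3, 3.2]
width: 42.4
gripper_force: 61.1
```

Request:
step_arm(
  commands=[0.03, 0, 0.04, 0, 0, 0, 0.3, 0.03, 0, 0.04, 0, 0, 0, 0.3],
)

```text
clock: 7.0
eef_pos: [615.8, 94.0, 55.5]
tool_rot: [3.141, 0.584, 1.679]
force: [-1.2, 0.0, 7.4]
width: 42.4
gripper_force: 61.4
```

Seated on the floor. Releasing.

Request:
step_arm(
  commands=[0, 0, 0, 0, 0, 0, 0.45, 0, 0, 0, 0, 0, 0, 0.5, 0, 0, 0, 0, 0, 0, 0.6, 0, 0, 0, 0, 0, 0, 1, 0, 0, 0, 0, 0, 0, 1, 0, 0, 0, 0, 0, 0, 1],
)

```text
clock: 7.6
eef_pos: [615.5, 94.2, 54.3]
tool_rot: [-3.141, 0.583, 1.68]
force: [0.0, 0.4, 0.5]
width: 85.1
gripper_force: 0.0
```

Request:
step_arm(
  commands=[-0.55, 0, -0.84, 0, 0, 0, 1, -2, 0, -3.1, 0, 0, 0, 1, -4.4, 0, -6.7, 0, 0, 0, 1, -6.5, 0, -10, 0, 0, 0, 1, -6.5, 0, -10, 0, 0, 0, 1, -6.5, 0, -10, 0, 0, 0, 1],
)

```text
clock: 8.2
eef_pos: [616.0, 95.2, 175.4]
tool_rot: [3.138, 0.582, 1.678]
force: [0.1, -0.5, -1.2]
width: 85.4
gripper_force: 0.0
```

Run:
```python
from h import *
print(ctrl.read_state()['eef_pos'],rel([460.5,104,150],rot(0)))
C=cloud(snap('side','side4'))
m=(np.abs((C-GAP)@X)<8)&(C[...,2]>18)&(C[...,2]<70)&(np.abs((C-GAP-22*Y)@Y)<12)
q=C[m]; A=np.polyfit(q[:,2],(q-GAP)@Y,1); print(len(q),A,np.degrees(np.arctan(A[0])), q[:,2].min())
```

```text
[615.97341246  95.2162084  175.35681179] (array([  3.51, -15.37,   0.68]), array([ 0.002,  0.582, -0.001]))
160 [2.50791439e-03 1.92134776e+01] 0.14369260889032348 18.133291576761962
```

Request:
step_arm(
  commands=[3.5, -15.4, -2, 0, 0.14, 0, 1, 3.5, -15.4, -2, 0, 0.28, 0, 1, 3.5, -15.4, 0, 0, 0.42, 0, 1, 3.5, -15.4, 0.7, 0, 0.56, 0, 1, 3.5, -15.4, 0.7, 0, 0.582, 0, 1, 3.5, -15.4, 0.7, 0, 0.582, 0, 1, 3.5, -15.4, 0.7, 0, 0.582, 0, 1],
)

```text
clock: 8.95
eef_pos: [459.5, 103.8, 148.1]
tool_rot: [-3.141, 0.001, 1.68]
force: [-0.3, 1.1, 0.3]
width: 85.4
gripper_force: 0.0
```

Run:
```python
from h import *
print(ctrl.read_state()['eef_pos'],rel([460.5,104,3],rot(0)))
d=snap('top','top5'); C=cloud(d); print(np.round(proj(d,GAP+[0,0,97])))
cv2.imwrite('pics/crop5.png',cv2.resize(d['image'][150:290,190:370,::-1],None,fx=4.2,fy=4.2,interpolation=cv2.INTER_CUBIC))
m=(np.hypot(*(C-GAP)[...,:2].transpose(2,0,1))<30)&(C[...,2]>98)&(C[...,2]<125); q=C[m]
print(len(q),q.mean(0),(q.min(0)+q.max(0))/2,np.ptp(q,0))
```

```text
[459.53286735 103.81298059 148.11288241] (array([ 0.03,  0.11, 14.51]), array([-0.001,  0.001,  0.   ]))
[260. 190.]
117 [613.51285476  98.37207283 105.78472824] [614.89384144  99.11554225 105.33023359] [33.76460714 34.5354382  13.69554203]
```

View pics/crop5.png

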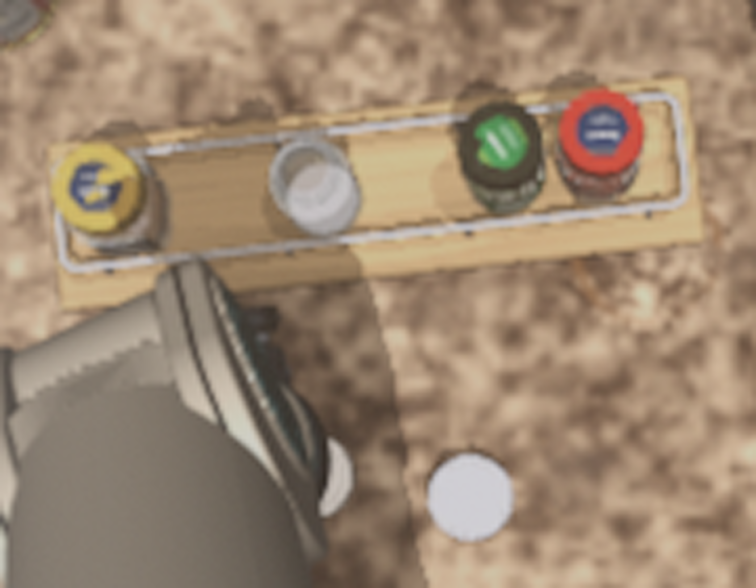

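The jar stands upright in the gap, with its mouth ring at crop (307,172), so the mouth is at about (614.9,99.3), agreeing with the side view and the tool pose. The neighbours are undisturbed. The meant cap is under the gripper at crop (340,478). Descending to it.

Request:
step_arm(
  commands=[0, 0.1, 3, 0, 0, 0, 1, 0, 0.1, 7, 0, 0, 0, 1, 0, 0.1, 11, 0, 0, 0, 1, 0, 0.1, 13, 0, 0, 0, 1, 0, 0.1, 14, 0, 0, 0, 1, 0, 0.1, 14.3, 0, 0, 0, 1, 0, 0.1, 14.3, 0, 0, 0, 1],
)

```text
clock: 9.7
eef_pos: [460.1, 105.4, 4.5]
tool_rot: [-3.14, 0.001, 1.684]
force: [-0.4, 0.6, -0.3]
width: 85.5
gripper_force: 0.0
```

Request:
step_arm(
  commands=[-0.1, 0, 0, 0, 0, 0, 1, -0.1, 0, 0, 0, 0, 0, 0.3, -0.1, 0, 0, 0, 0, 0, 0.3, -0.1, 0, 0, 0, 0, 0, 0.3, -0.1, 0, 0, 0, 0, 0, 0.3, -0.1, 0, 0, 0, 0, 0, 0.3, -0.1, 0, 0, 0, 0, 0, 0.3, -0.1, 0, 0, 0, 0, 0, 0.3, -0.1, 0, 0, 0, 0, 0, 0.3, -0.1, 0, 0, 0, 0, 0, 0.3],
)

```text
clock: 10.7
eef_pos: [461.2, 102.7, 6.6]
tool_rot: [3.14, 0.001, 1.68]
force: [-0.6, -0.1, 6.7]
width: 43.7
gripper_force: 60.0
```

Request:
step_arm(
  commands=[0, 0, -2, 0, 0, 0, 0.3, 0, 0, -6, 0, 0, 0, 0.3, 0, 0, -11, 0, 0, 0, 0.3, 0, 0, -14, 0, 0, 0, 0.3, 0, 0, -14, 0, 0, 0, 0.3, 0, 0, -14, 0, 0, 0, 0.3],
)

```text
clock: 11.3
eef_pos: [460.9, 102.1, 146.1]
tool_rot: [3.14, 0.001, 1.679]
force: [-0.5, -0.1, -1.1]
width: 43.9
gripper_force: 61.5
```

Run:
```python
from h import *
s=ctrl.read_state();print(s['eef_pos'],s['force'],rel([615,97.9,145],rot(0)))
```

```text
[460.86428601 102.1209578  146.11795967] [-0.50124031 -0.08439904 -1.09479319] (array([-2.08, 15.28,  0.13]), array([ 0.001,  0.001, -0.001]))
```

Request:
step_arm(
  commands=[-0.5, 4, 0.1, 0, 0, 0, 0.3, -1.1, 8, 0.1, 0, 0, 0, 0.3, -1.7, 12, 0.1, 0, 0, 0, 0.3, -2.1, 14.5, 0.1, 0, 0, 0, 0.3, -2.1, 15.3, 0.1, 0, 0, 0, 0.3, -2.1, 15.3, 0.1, 0, 0, 0, 0.3, -2.1, 15.3, 0.1, 0, 0, 0, 0.3, -2.1, 15.3, 0.1, 0, 0, 0, 0.3],
)

```text
clock: 12.1
eef_pos: [613.3, 98.6, 144.3]
tool_rot: [-3.139, 0.001, 1.681]
force: [0.6, -0.8, -1.0]
width: 43.7
gripper_force: 61.5
```

Run:
```python
from h import *
s=ctrl.read_state();print(s['eef_pos'],s['force'],rel([615,97.9,145],rot(0)),rel([615,97.9,125],rot(0)))
d=snap('side','side6'); cv2.imwrite('pics/crop6.png',cv2.resize(d['image'][190:310,190:330,::-1],None,fx=4.5,fy=4.5,interpolation=cv2.INTER_CUBIC))
C=cloud(d)
for lo,hi in((20,70),(140,162)):
    m=(np.abs((C-GAP)@X)<6)&(C[...,2]>lo)&(C[...,2]<hi)&(np.abs((C-GAP-20*Y)@Y)<12); q=C[m]; print(lo,len(q),np.median((q-GAP)@Y) if len(q) else 0, q[:,2].min() if len(q) else 0)
```

```text
[613.27669693  98.58128453 144.29825203] [ 0.60256441 -0.84302269 -1.03166791] (array([-0.09,  0.16, -0.07]), array([-0.002,  0.001,  0.001])) (array([-0.08,  0.17,  1.93]), array([-0.002,  0.001,  0.001]))
20 115 19.34727995684021 20.23311943259148
140 63 21.291141774024144 140.04498453425805
```

View pics/crop6.png

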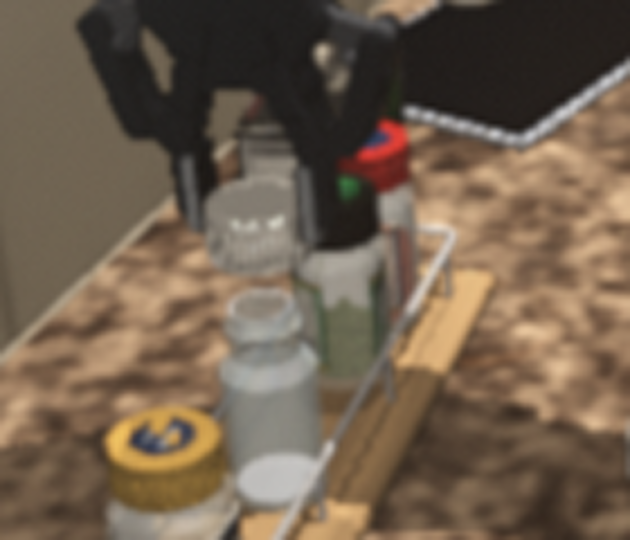

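The cap hangs level at crop (255,225), above the mouth at (262,303), and is about 1 mm off. Correcting and going down close to the lip.

Request:
step_arm(
  commands=[-0.08, 0.12, 0, 0, 0, 0, 0.3, -0.08, 0.12, 0.8, 0, 0, 0, 0.3, -0.08, 0.12, 1.6, 0, 0, 0, 0.3, -0.08, 0.12, 2.2, 0, 0, 0, 0.3, -0.08, 0.12, 2.2, 0, 0, 0, 0.3, -0.08, 0.12, 2.2, 0, 0, 0, 0.3],
)

```text
clock: 12.75
eef_pos: [616.2, 97.7, 122.4]
tool_rot: [-3.141, 0.001, 1.68]
force: [0.2, 0.0, -0.9]
width: 43.8
gripper_force: 61.5
```

Run:
```python
from h import *
s=ctrl.read_state();print(s['eef_pos'],s['force'],s['tool_rot'])
d=snap('side','side7'); cv2.imwrite('pics/crop7.png',cv2.resize(d['image'][200:310,200:320,::-1],None,fx=5,fy=5,interpolation=cv2.INTER_CUBIC))
C=cloud(d)
for lo,hi in((20,70),(118,134)):
    m=(np.abs((C-GAP)@X)<6)&(C[...,2]>lo)&(C[...,2]<hi)&(np.abs((C-GAP-20*Y)@Y)<12); q=C[m]; print(lo,len(q),np.median((q-GAP)@Y))
J=GAP-2.8*Y+.2*X
for z in (78,109,s['eef_pos'][2]-6.6,s['eef_pos'][2]+17.4): u,v=proj(d,J+[0,0,z-12]); print(z,round((u-200)*5),round((v-200)*5))
```

```text
[616.22878645  97.66528407 122.36207857] [ 0.15181498  0.01329519 -0.87118925] [-3.14101789e+00  9.64023454e-04  1.67991388e+00]
20 118 19.666279330945596
118 40 20.395149254880856
78 249 351
109 242 285
115.76207856527226 241 270
139.76207856527225 235 218
```

View pics/crop7.png

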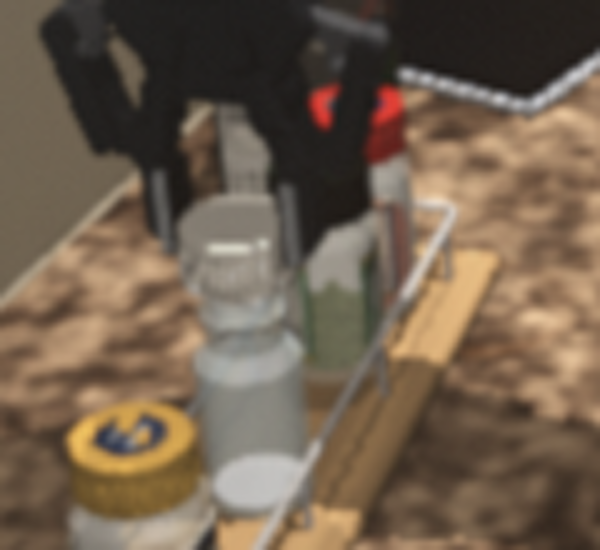

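The cap is aligned with the neck: its left edge is at 180 against 179–185 predicted, and the y offset is under 0.5 mm. Lowering on.

Request:
step_arm(
  commands=[0, -0.05, 0.5, 0, 0, 0, 0.3, 0, -0.05, 1, 0, 0, 0, 0.3, 0, -0.05, 1.5, 0, 0, 0, 0.3, 0, -0.05, 1.7, 0, 0, 0, 0.3, 0, -0.05, 1.7, 0, 0, 0, 0.3],
)

```text
clock: 13.3
eef_pos: [615.7, 97.5, 105.2]
tool_rot: [-3.141, 0.001, 1.68]
force: [-0.9, 0.0, -0.1]
width: 43.7
gripper_force: 61.5
```

Request:
step_arm(
  commands=[0, 0, 0.1, 0, 0, 0, 0.3, 0, 0, 0.2, 0, 0, 0, 0.3, 0, 0, 0.3, 0, 0, 0, 0.3, 0, 0, 0.3, 0, 0, 0, 0.3],
)

```text
clock: 13.7
eef_pos: [616.2, 97.7, 102.9]
tool_rot: [3.141, 0.001, 1.68]
force: [-0.2, -0.8, 0.2]
width: 43.2
gripper_force: 61.5
```

Request:
step_arm(
  commands=[0, 0, 0.1, 0, 0, 0, 0.3, 0, 0, 0.2, 0, 0, 0, 0.3, 0, 0, 0.3, 0, 0, 0, 0.3, 0, 0, 0.3, 0, 0, 0, 0.3],
)

```text
clock: 14.1
eef_pos: [616.9, 98.1, 100.8]
tool_rot: [3.139, 0.001, 1.68]
force: [0.7, 0.0, 5.1]
width: 43.9
gripper_force: 62.2
```

Request:
step_arm(
  commands=[0, 0, 0.1, 0, 0, 0, 0.3, 0, 0, 0.2, 0, 0, 0, 0.3, 0, 0, 0.2, 0, 0, 0, 0.3],
)

```text
clock: 14.4
eef_pos: [617.1, 98.1, 99.0]
tool_rot: [3.139, 0.001, 1.68]
force: [1.0, 0.6, 6.4]
width: 43.5
gripper_force: 62.2
```

Request:
step_arm(
  commands=[0, 0, 0.1, 0, 0, 0, 0.3, 0, 0, 0.2, 0, 0, 0, 0.3, 0, 0, 0.2, 0, 0, 0, 0.3],
)

```text
clock: 14.7
eef_pos: [614.7, 97.1, 94.9]
tool_rot: [-3.139, 0.002, 1.68]
force: [0.2, 0.4, -2.7]
width: 43.5
gripper_force: 61.6
```

Request:
step_arm(
  commands=[0, 0, 0.1, 0, 0, 0, 0.3, 0, 0, 0.2, 0, 0, 0, 0.3, 0, 0, 0.2, 0, 0, 0, 0.3],
)

```text
clock: 15.0
eef_pos: [615.5, 97.5, 94.7]
tool_rot: [-3.141, 0.002, 1.68]
force: [-2.3, -0.2, 9.8]
width: 43.5
gripper_force: 62.7
```

It clicked (the force dropped), and the cap is now on the hard stop at the expected height. Pressing more firmly.

Request:
step_arm(
  commands=[0, 0, 0.1, 0, 0, 0, 0.3, 0, 0, 0.2, 0, 0, 0, 0.3, 0, 0, 0.2, 0, 0, 0, 0.3, 0, 0, 0.2, 0, 0, 0, 0.3],
)

```text
clock: 15.4
eef_pos: [615.9, 97.7, 94.7]
tool_rot: [3.141, 0.002, 1.68]
force: [-6.1, -1.1, 22.3]
width: 43.5
gripper_force: 64.0
```

Request:
step_arm(
  commands=[0, -0.05, 0.08, 0, 0, 0, 0.3, 0, -0.05, 0.08, 0, 0, 0, 0.3, 0, -0.05, 0.08, 0, 0, 0, 0.3, 0, -0.05, 0.08, 0, 0, 0, 0.3, 0, -0.05, 0.08, 0, 0, 0, 0.3],
)

```text
clock: 15.9
eef_pos: [615.8, 97.6, 94.6]
tool_rot: [3.14, 0.002, 1.68]
force: [-6.6, -2.2, 26.0]
width: 43.3
gripper_force: 64.5
```

Run:
```python
from h import *
d=snap('side','side8'); cv2.imwrite('pics/crop8.png',cv2.resize(d['image'][200:310,200:320,::-1],None,fx=5,fy=5,interpolation=cv2.INTER_CUBIC))
s=ctrl.read_state();print(s['eef_pos'],s['force'],s['width'])
```

```text
[615.78745612  97.64339516  94.64302925] [-6.18095919 -2.48388501 25.63923314] 43.526406099402166
```

View pics/crop8.png

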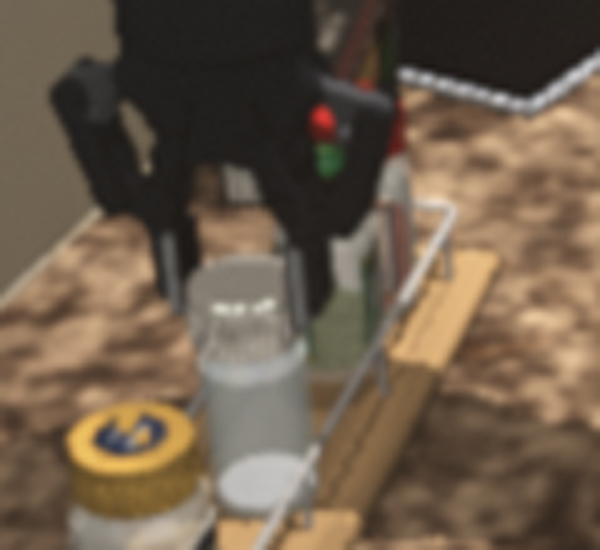

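The cap sits fully down on the shoulder at crop (245,310), the jar is upright, the neighbours are in place, and the arm is pushing with a steady 26 N. Handing in.

```bash
python3 -c "
from cell import ctrl
print(ctrl.finish_job())"
```

```text
the job is handed in; nothing more can be done
None
```

The job is handed in at about 16 s of the 64 s: the jar stands upright in the gap about 3 mm from its middle, its cap is pressed through the click and fully home, and the arm is still holding it down with about 26 N; the other jars look undisturbed.

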